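# Close a plaster mould: tap its three locating pins home in order

### The job

Close the plaster mould by tapping its three steel locating pins gently down with the fingertips until each head rests on its rubber collar: first the pin with the bar-shaped head, then the one with the broad round head, last the one with the narrow round head. Push lightly, do not hammer the pins, do not pull any pin up, and leave the cup, pots and tools where they are.

Things in the scene. Friction and masses are not known exactly. Their poses are not given: they have to be found in the camera images.
- mould: white plaster mould in two halves, 250 (x) by 190 mm (y), on a plywood board 280 x 220 mm; fixed; origin under the centre of the board, on the table; its flat top, 100 mm above the table, has a dark pour hole in the middle (no pin) and carries three pins and a cup, one near each corner (80 mm along x, 58 mm along y from its centre), in changing places
- bar_top (a point): bar-headed pin: plain dark steel head 60 mm long (along its own y), 16 mm wide, 8 mm thick, on the mould top; this point is the centre of the upper face of its head, z up; it moves with the pin
- bar_collar: soft black rubber collar of the bar-headed pin, 22 mm wide, 10 mm high, fixed on the mould top; carries the pin; origin at the centre of its underside, 100 mm above the table, right below the pin. Once the pin is home its head, pushed on, sinks into the rubber (from 6 N on, 1 mm per 2.5 N, 8 mm at most) and springs back
- bar_pin (a joint): how far in the bar-headed pin is, m: starts at -0.003 to 0.003; 0 = head top 132 mm above the table, its underside 14 mm above its collar; 0.014 = home, head on its collar, head top 118 mm above the table; negative = drawn up. It slides straight down against some 4 N of friction and stays where it is left
- disc_top (a point): broad pin: plain dark steel round head 46 mm wide, 8 mm thick, on the mould top; this point is the centre of the upper face of its head, z up; it moves with the pin
- disc_collar: soft black rubber collar of the broad round-headed pin, 22 mm wide, 10 mm high, fixed on the mould top; carries the pin; origin at the centre of its underside, 100 mm above the table, right below the pin. Once the pin is home its head, pushed on, sinks into the rubber (from 6 N on, 1 mm per 2.5 N, 8 mm at most) and springs back
- disc_pin (a joint): how far in the broad round-headed pin is, m: starts at -0.003 to 0.003; 0 = head top 132 mm above the table, its underside 14 mm above its collar; 0.014 = home, head on its collar, head top 118 mm above the table; negative = drawn up. It slides straight down against some 4 N of friction and stays where it is left
- stub_top (a point): narrow pin: plain dark steel round head 20 mm wide, 8 mm thick, on the mould top; this point is the centre of the upper face of its head, z up; it moves with the pin
- stub_collar: soft black rubber collar of the narrow round-headed pin, 22 mm wide, 10 mm high, fixed on the mould top; carries the pin; origin at the centre of its underside, 100 mm above the table, right below the pin. Once the pin is home its head, pushed on, sinks into the rubber (from 6 N on, 1 mm per 2.5 N, 8 mm at most) and springs back
- stub_pin (a joint): how far in the narrow round-headed pin is, m: starts at -0.003 to 0.003; 0 = head top 132 mm above the table, its underside 14 mm above its collar; 0.014 = home, head on its collar, head top 118 mm above the table; negative = drawn up. It slides straight down against some 4 N of friction and stays where it is left
- cup: small white cup, 38 mm wide at the rim, 36 mm tall, standing on the fourth corner of the mould top; loose, must stay where it is; its origin is at its underside
- bowl: terracotta bowl, 110 mm wide, 50 mm tall, left of the mould (+y); loose, must stay where it is; its origin is at its underside
- jar: closed grey jar, 66 mm wide, 85 mm tall, right of the mould (-y); loose, must stay where it is; its origin is at its underside
- mug: blue mug, 76 mm wide without its handle, 85 mm tall, beyond the mould (+x); loose, must stay where it is; its origin is at its underside
- brush: brush lying on the table right of the mould; loose, must stay where it is; its origin is at its underside
- spatula: spatula with wooden handle and steel blade lying on the table left of the mould; loose, must stay where it is; its origin is at its underside
- weight: dark steel weight with a knob, 56 mm wide, 60 mm tall, beyond the mould (+x); loose, must stay where it is; its origin is at its underside

How it is judged:
By the outcome, as a careful person would: the job done as asked, in the order asked, and still so for the second after the job is handed in, with the robot touching nothing.
It also fails if it takes over 42 s, if anything falls off the work surface, if the arm or the gripper's body presses on something with over 40 N, if the wrist force passes 120 N, or if a joint passes its speed limit or range.

### The arm

A 6-joint arm with a two-finger parallel gripper is mounted at the origin on the work surface. World frame = base frame: x ahead of the robot, y to its left, z up, the work surface at z = 0. Lengths are in m, angles in degrees, forces in N, time in s.
With the tool pointing down it reaches from about 0.35 to 0.875 m from the base axis. Payload 4.2 kg.
Tool frame: the origin (TCP) lies at the very end of the fingers, on their centre line; the grasp point (between the pads) lies 19 mm behind it; z points along the fingers, y is the line along which they close (so a half turn about z gives the same grasp; the last joint's range is limited). The gripper opens to 87 mm and grips with 3 to 60 N. Pads are 19 mm wide; open, the fingers measure 117 mm over their backs; the gripper's body (75 mm by 190 mm) begins 51 mm behind the grasp point.
Start: joints at [87.468, 22.042, 0.453, 0, -68.411, -14.817], TCP at [0.186, 0.597, 0.223] pointing down, gripper open.
Joint ranges: [-179.83, 179.83], [-69.29, 118.12], [-61.27, 80.66], [-181.25, 117.63], [-171.15, -9.14], [-177.46, 177.46]. Speed limits (degrees/s): [159.86, 159.86, 180, 180, 180, 180].

### API

Orientations are given as a 3x3 rotation matrix whose columns are the frame's x, y, z axes.
In Python, from station import monitor, cams, ticket gives the robot as it stands.
- The arm moves only by the tool drive_tool, never from a script. Its argument "moves" is a list of rows, each an object with "delta_pos": the shift along the tool's x, y, z in mm, a list of three; "turn": the turn about the tool's z in rad; "claw": the opening, from 0 (shut) to 1 (fully open). A call has 1 to 12 rows; each row shifts and turns the commanded pose from where the row before left it, along the tool's axes as they then stand; what a row does not reach is not made up. A row lasts 1/8 s, in which the tool goes at most 62.5 mm and 10.7 degrees, less where a joint would pass 70% of its speed; a pose out of reach is approached as far as the arm can. A call is refused whole if a number of a shift passes 62.5 or a number of a turn 0.188, either way. A call with a gripper value outside its range is refused whole. The fingers move at their own pace and stop on an object; the grip force is fixed at half the most. Time passes only in rows, so rows that do not move let the fingers close. It gives the time, the measured TCP pose, the force, the opening and the grip force at its end, in the units of the state.
- monitor.sense(): the state, without advancing time (a new reading comes with each control period).
- cams.capture(name): name is "scene" or "top" or "wrist"; returns a dict with "color" (420x560x3 uint8, red, green, blue), "range_z" (420x560 float32, m along the optical axis (not along the pixel's ray), 0 where there is no reading), "vertical_fov" (degrees; the focal length in pixels is half the picture's height over the tangent of half this angle, whatever the lens; pixels are square), "cx", "cy" (the principal point, pixels), "extrinsics" (4x4, takes a point from camera to world coordinates). Camera axes: x right, y down, z forward; pixel columns grow to the right and rows downward; lengths in m; the calibration is good to about 2 mm. A picture is of the moment at which its call begins.
- ticket.finish_job(): hands the job in; it is judged then, once.
The state is a dict: "time_s": time; "joints": joint angles; "joint_velocities": joint speeds; "effort": joint torques, N m; "tcp_pos": TCP position; "ee_rot": TCP orientation; "wrist_force": force on the tool from outside, world axes, zero at the start; "moment": the same for the moment, N m; "gripper_width": opening from 0.0 (shut) to 1.0 (fully open); "gripper_force": force on a finger pad.
Only numpy, scipy, OpenCV 4.12 (cv2) and the standard library are available. Lean on these libraries where they do the work, as an engineer would, in place of code of your own. Each camera call takes 0.05 s, during which the arm holds its last target. There are 200 camera calls.

## Working session

There is one attempt and no reset: what is moved stays moved. The work goes in short steps, Python scripts to look and compute and a tool call to move; the robot and the scene stay as the last step left them, time stands still between calls to the robot, and variables do not carry over. Pictures are saved under pics/ and viewed, at most 10 in all, crops included, and the job is handed in when it is done.

Besides the shell and the picture viewer there is one more tool, called after "Emit:" in YAML: its name, and indented under it one key for each argument. drive_tool: Moves the arm, as the interface text tells. Its arguments: {"type":"object","properties":{"moves":{"type":"array","items":{"type":"object","properties":{"delta_pos":{"type":"array","items":{"type":"number"}},"turn":{"type":"number"},"claw":{"type":"number"}}}}},"required":["moves"]}

```bash
mkdir -p pics; cat > h.py <<'E'
import numpy as np,cv2
from station import monitor,cams,ticket
def grab(n,f=None):
    d=cams.capture(n)
    if f: cv2.imwrite('pics/'+f,d['color'][:,:,::-1])
    return d
def pts(d):
    h,w=d['range_z'].shape; f=h/2/np.tan(np.radians(d['vertical_fov'])/2)
    v,u=np.mgrid[:h,:w]; z=d['range_z']
    P=np.stack([(u-d['cx'])/f*z,(v-d['cy'])/f*z,z],-1)
    E=d['extrinsics']; return P@E[:3,:3].T+E[:3,3]
E
python3 - <<'E'
from h import *
d=grab('top','t0.png'); e=grab('scene','s0.png')
np.savez('t0.npz',P=pts(d),c=d['color']); print(d['extrinsics'],d['vertical_fov'],d['cx'],d['cy']); print(e['extrinsics'])
s=monitor.sense();print(s['time_s'],s['tcp_pos'],s['ee_rot'],s['wrist_force'],s['gripper_width'])
E
```

```text
[[ 2.82644901e-02 -9.89475620e-01  1.41912353e-01  4.70056401e-01]
 [-9.99594584e-01 -2.84656222e-02  6.12998831e-04  5.68962449e-02]
 [ 3.43307603e-03 -1.41872146e-01 -9.89879037e-01  1.13338071e+00]
 [ 0.00000000e+00  0.00000000e+00  0.00000000e+00  1.00000000e+00]] 46.80423280425473 280.9325596969697 214.4082841162049
[[ 0.76194238  0.46821077 -0.44746227  1.05610313]
 [ 0.64750113 -0.56527225  0.51108666 -0.44099147]
 [-0.01364173 -0.67915091 -0.73387188  0.83953961]
 [ 0.          0.          0.          1.        ]]
0.1 [0.18618131 0.59605115 0.22155577] [[ 9.54454099e-01 -2.98357345e-01 -5.17035549e-04]
 [-2.98357782e-01 -9.54452165e-01 -1.92325830e-03]
 [ 8.03325403e-05  1.98992334e-03 -9.99998017e-01]] [-0.51325551  0.51692968  0.12232879] 1.0021117872252638
```

View pics/t0.png

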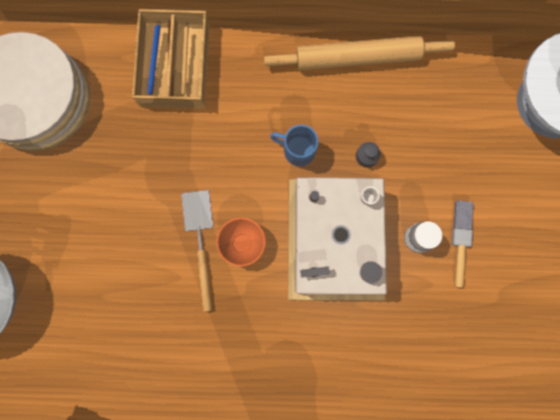

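View pics/s0.png

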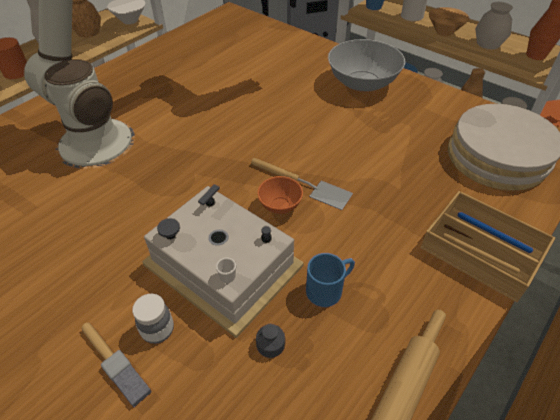

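The top view shows the bar pin at about (315,272), the broad disc at (371,272), the stub at (314,197), the cup at (370,196) and the pour hole at (341,235). Next I'll measure the heads.

```bash
python3 - <<'E'
from h import *
q=np.load('t0.npz');P=q['P'];c=q['c'].astype(int)
m=(np.abs(P[...,2]-.1)<.008); m[:170]=0;m[305:]=0;m[:,285:][:,110:]=0;m[:,:285]=0
print('top z',np.median(P[m][:,2]),'mould rect',cv2.minAreaRect((P[m][:,:2]*1000).astype(np.float32)))
f=210/np.tan(np.radians(46.80423280425473)/2)
E=np.array([[2.82644901e-02,-9.89475620e-01,1.41912353e-01,4.70056401e-01],[-9.99594584e-01,-2.84656222e-02,6.12998831e-04,5.68962449e-02],[3.43307603e-03,-1.41872146e-01,-9.89879037e-01,1.13338071]])
for n,(u,v) in dict(bar=(315,272),disc=(371,272),stub=(314,197),cup=(370,196)).items():
    w=np.zeros(m.shape,bool);w[v-24:v+25,u-24:u+25]=1
    k=w&(P[...,2]>.117)&(P[...,2]<.145)
    if n!='cup': k&=c.sum(2)<260
    X=P[k]; r=cv2.minAreaRect((X[:,:2]*1000).astype(np.float32))
    vv,uu=np.nonzero(k);a=np.array([(uu.mean()-280.93)/f,(vv.mean()-214.41)/f,1]);dr=E[:,:3]@a
    z=np.median(X[:,2]);p=E[:,3]+dr*(z-E[2,3])/dr[2]
    print(n,k.sum(),'z',z.round(4),X[:,2].min().round(4),X[:,2].max().round(4),'mean',X.mean(0).round(4),'ray',p.round(4),'rect',r)
for n,(v0,v1,u0,u1) in dict(jar=(215,260,405,445),mug=(120,170,268,322),weight=(140,170,352,384),bowl=(215,270,215,270)).items():
    X=P[v0:v1,u0:u1].reshape(-1,3);X=X[X[:,2]>.03];print(n,X.mean(0).round(3),X[:,2].max().round(3))
E
```

```text
top z 0.1007897060081796 mould rect ((579.02880859375, -70.640625), (249.2987518310547, 189.80177307128906), 1.3460389375686646)<stdin>:12: RuntimeWarning: Mean of empty slice.
  ret = ret.dtype.type(ret / rcount)
  return _methods._mean(a, axis=axis, dtype=dtype,
Traceback (most recent call last):
ValueError: zero-size array to reduction operation minimum which has no identity
```

```bash
python3 - <<'E'
from h import *
q=np.load('t0.npz');P=q['P'];c=q['c'].astype(int).sum(2)
for (u,v) in ((315,272),(371,272),(314,197)):
    print(u,v);print((P[v-12:v+13:2,u-16:u+17:2,2]*1000).astype(int));print(c[v-12:v+13:2,u-16:u+17:2])
E
```

```text
315 272
[[102  99 102 101 103 100 101 100  98 103 101 100 102 101  99 101 101]
 [101  99 101  99  99 100 100  99  96 100 102 102 103 102 102  96 100]
 [ 98 103 100 101 103 102 101 101  98 100 105  99 102 100 101 100  99]
 [101 101 100 100  98 104 102 105  99 100  99 102 102 101 132 100 101]
 [100  99 101  99 100 100 129 132 135 131 131 129 133 135 131 102 101]
 [100 131 134 132 135 133 128 132 131 134 130 134 131 132 131 101 103]
 [100 135 134 133 133 133 130 133 130 135 131 130 129 128 131  97 100]
 [100 133 129 131 134 131 133 132 131 131 133 129 133 130 102 101 100]
 [101 134 133 131 133 129 114 111 110 100  99 101 102  99 102 100  97]
 [100 100 100  99  98 101 103 101 105 102 100 100 102 102 103 102 106]
 [100 100 102  99 101  99 102 103  97 101  99  98  97 103  99  99  99]
 [103  97  97  98  99  98 104  99 102  98 102 101 101  98 101 100 105]
 [101  99 101  98 102 103  98  97 104 101 101 100 100  97 104  99 101]]
[[575 568 571 570 575 580 576 572 588 607 605 606 614 607 615 621 623]
 [598 592 593 607 607 601 575 578 606 620 630 625 623 623 620 617 619]
 [620 618 623 623 619 583 
[... 4014 characters left out ...]
629 624 623 602 546 427 371 410 541 620 625 629 634 629 631]
 [610 623 622 625 618 584 452 312 302 306 424 609 627 631 630 632 628]
 [607 623 624 625 623 540 330 305 302 304 363 544 579 618 632 629 629]
 [602 623 620 623 626 514 279 299 312 304 316 401 422 496 614 631 628]
 [607 618 619 621 618 570 322 237 265 251 313 398 404 436 595 626 626]
 [606 620 620 622 621 611 506 320 237 279 377 400 404 424 567 627 627]
 [606 618 619 619 615 620 615 584 515 473 445 412 421 484 612 624 629]
 [608 621 621 618 615 620 621 615 615 611 593 571 579 602 625 630 626]
 [603 622 626 623 619 620 622 620 616 613 612 610 618 621 623 624 624]
 [604 622 623 620 623 628 624 624 622 615 613 612 611 622 622 627 628]]
```

```bash
cat > m.py <<'E'
from h import *
def heads(P,zlo=.117,zhi=.145,pr=True):
    for n,(u,v) in dict(bar=(315,272),disc=(371,272),stub=(314,197)).items():
        w=np.zeros(P.shape[:2],np.uint8);w[v-17:v+18,u-21:u+20]=1
        k=((P[...,2]>zlo)&(P[...,2]<zhi)).astype(np.uint8)*w
        k=k>0; X=P[k]; r=cv2.minAreaRect((X[:,:2]*1000).astype(np.float32))
        print(n,k.sum(),'z %.4f sd %.4f'%(X[:,2].mean(),X[:,2].std()/len(X)**.5),'mean',X.mean(0).round(4),'rect',np.round(r[0],1),np.round(r[1],1),round(r[2],1))
E
python3 - <<'E'
from m import *
P=np.load('t0.npz')['P'];heads(P)
for n,(v0,v1,u0,u1,zz) in dict(cup=(185,208,358,383,.115),jar=(215,260,405,445,.03),mug=(120,170,268,322,.03),weight=(140,170,352,384,.02),bowl=(215,270,215,270,.03)).items():
    X=P[v0:v1,u0:u1].reshape(-1,3);X=X[(X[:,2]>zz)&(X[:,2]<.2)];print(n,X.mean(0).round(3),X[:,2].max().round(3))
m=np.abs(P[...,2]-.1)<.004;print('floor',P[190:290,300:380][m[190:290,300:380]].mean(0))
t=P[320:400,100:250].reshape(-1,3);print('table',t[:,2].mean())
E
```

```text
bar 227 z 0.1322 sd 0.0001 mean [ 0.4973 -0.0135  0.1322] rect [497.3 -13.7] [16.  59.1] 8.7
disc 397 z 0.1308 sd 0.0001 mean [ 0.4993 -0.1292  0.1308] rect [ 499.5 -129.4] [44.5 44.8] 29.5
stub 69 z 0.1317 sd 0.0002 mean [ 0.6566 -0.0105  0.1317] rect [656.8 -10.6] [17.9 17. ] 0.5
cup [ 0.661 -0.128  0.131] 0.14
jar [ 0.582 -0.255  0.076] 0.092
mug [0.79  0.025 0.065] 0.09
weight [ 0.775 -0.14   0.041] 0.065
bowl [0.564 0.151 0.044] 0.056
floor [ 0.57041054 -0.06611485  0.10072332]
table 0.005613203108190095
```

Emit:
drive_tool:
  moves:
    - {"delta_pos": [20, 20, 0], "turn": 0, "claw": 0}
    - {"delta_pos": [40, 41, 0], "turn": 0, "claw": 0}
    - {"delta_pos": [43, 44, 0], "turn": 0, "claw": 0}
    - {"delta_pos": [43, 44, 0], "turn": 0, "claw": 0}
    - {"delta_pos": [43, 44, 0], "turn": 0, "claw": 0}
    - {"delta_pos": [43, 44, 0], "turn": 0, "claw": 0}
    - {"delta_pos": [43, 44, 0], "turn": 0, "claw": 0}
    - {"delta_pos": [43, 44, 0], "turn": 0, "claw": 0}
    - {"delta_pos": [43, 44, 0], "turn": 0, "claw": 0}
    - {"delta_pos": [43, 44, 0], "turn": 0, "claw": 0}
    - {"delta_pos": [43, 44, 20], "turn": 0, "claw": 0}
    - {"delta_pos": [32, 32, 30], "turn": 0, "claw": 0}

```text
time_s: 1.6
tcp_pos: [0.498, -0.0132, 0.1733]
ee_rot: [[0.954, -0.299, 0.003], [-0.299, -0.954, 0.001], [0.002, -0.001, -1.0]]
wrist_force: [0.0, 1.8, 0.0]
gripper_width: 0.002
gripper_force: 0.0
```

Emit:
drive_tool:
  moves:
    - {"delta_pos": [0, 0, 15], "turn": 0, "claw": 0}
    - {"delta_pos": [0, 0, 5], "turn": 0, "claw": 0}
    - {"delta_pos": [0, 0, 0], "turn": 0, "claw": 0}

```text
time_s: 1.98
tcp_pos: [0.4967, -0.0103, 0.1535]
ee_rot: [[0.955, -0.296, 0.0], [-0.296, -0.955, -0.0], [0.0, -0.0, -1.0]]
wrist_force: [-0.8, 1.8, 0.2]
gripper_width: 0.007
gripper_force: 0.0
```

```bash
cat > d.py <<'E'
import sys
from h import *
s=monitor.sense();R=np.array(s['ee_rot']);t=np.array(s['tcp_pos'])
tg=np.array([float(a) for a in sys.argv[1:4]])
print(s['time_s'],t.round(4),'F',np.round(s['wrist_force'],2),'w',s['gripper_width'],'delta mm',(R.T@(tg-t)*1000).round(1),'z',R[:,2].round(4))
E
python3 d.py .4975 -.0136 .132
```

```text
1.975 [ 0.4967 -0.0103  0.1535] F [-0.84  1.79  0.23] w 0.007117501809779375 delta mm [ 1.8  2.9 21.5] z [ 3.e-04 -0.e+00 -1.e+00]
```

Emit:
drive_tool:
  moves:
    - {"delta_pos": [1.8, 2.9, 6], "turn": 0, "claw": 0}
    - {"delta_pos": [0, 0, 6], "turn": 0, "claw": 0}
    - {"delta_pos": [0, 0, 4], "turn": 0, "claw": 0}
    - {"delta_pos": [0, 0, 1], "turn": 0, "claw": 0}
    - {"delta_pos": [0, 0, 1], "turn": 0, "claw": 0}
    - {"delta_pos": [0, 0, 1], "turn": 0, "claw": 0}
    - {"delta_pos": [0, 0, 1], "turn": 0, "claw": 0}
    - {"delta_pos": [0, 0, 1], "turn": 0, "claw": 0}
    - {"delta_pos": [0, 0, 1], "turn": 0, "claw": 0}
    - {"delta_pos": [0, 0, 1], "turn": 0, "claw": 0}

```text
time_s: 3.22
tcp_pos: [0.4977, -0.0145, 0.1306]
ee_rot: [[0.955, -0.298, 0.0], [-0.298, -0.955, -0.0], [0.0, -0.0, -1.0]]
wrist_force: [-1.3, 0.5, 3.3]
gripper_width: 0.009
gripper_force: 1.7
```

Emit:
drive_tool:
  moves:
    - {"delta_pos": [0, 0, 1], "turn": 0, "claw": 0}
    - {"delta_pos": [0, 0, 1], "turn": 0, "claw": 0}

```text
time_s: 3.48
tcp_pos: [0.4977, -0.0145, 0.1283]
ee_rot: [[0.955, -0.298, 0.0], [-0.298, -0.955, -0.0], [0.0, -0.0, -1.0]]
wrist_force: [-0.6, 0.3, 3.1]
gripper_width: 0.003
gripper_force: 1.7
```

Emit:
drive_tool:
  moves:
    - {"delta_pos": [0, 0, 1], "turn": 0, "claw": 0}
    - {"delta_pos": [0, 0, 1], "turn": 0, "claw": 0}
    - {"delta_pos": [0, 0, 1], "turn": 0, "claw": 0}
    - {"delta_pos": [0, 0, 1], "turn": 0, "claw": 0}
    - {"delta_pos": [0, 0, 1], "turn": 0, "claw": 0}
    - {"delta_pos": [0, 0, 1], "turn": 0, "claw": 0}
    - {"delta_pos": [0, 0, 1], "turn": 0, "claw": 0}
    - {"delta_pos": [0, 0, 1], "turn": 0, "claw": 0}

```text
time_s: 4.47
tcp_pos: [0.4977, -0.0145, 0.1202]
ee_rot: [[0.955, -0.298, 0.0], [-0.298, -0.955, 0.0], [0.0, -0.0, -1.0]]
wrist_force: [-0.6, -0.4, 3.4]
gripper_width: 0.005
gripper_force: 1.7
```

Emit:
drive_tool:
  moves:
    - {"delta_pos": [0, 0, 1], "turn": 0, "claw": 0}

```text
time_s: 4.6
tcp_pos: [0.4977, -0.0145, 0.1192]
ee_rot: [[0.955, -0.298, 0.0], [-0.298, -0.955, -0.0], [0.0, -0.0, -1.0]]
wrist_force: [-0.6, -0.4, 3.6]
gripper_width: 0.005
gripper_force: 1.7
```

Emit:
drive_tool:
  moves:
    - {"delta_pos": [0, 0, 1], "turn": 0, "claw": 0}

```text
time_s: 4.72
tcp_pos: [0.4977, -0.0145, 0.1183]
ee_rot: [[0.955, -0.298, 0.0], [-0.298, -0.955, -0.0], [0.0, -0.0, -1.0]]
wrist_force: [-1.3, 0.1, 6.8]
gripper_width: 0.002
gripper_force: 3.0
```

Emit:
drive_tool:
  moves:
    - {"delta_pos": [0, 0, 0.5], "turn": 0, "claw": 0}
    - {"delta_pos": [0, 0, 0], "turn": 0, "claw": 0}

```text
time_s: 4.97
tcp_pos: [0.4978, -0.0145, 0.1182]
ee_rot: [[0.955, -0.298, 0.0], [-0.298, -0.955, -0.0], [0.0, 0.0, -1.0]]
wrist_force: [-1.5, -0.2, 7.1]
gripper_width: 0.011
gripper_force: 3.1
```

Emit:
drive_tool:
  moves:
    - {"delta_pos": [0, 0, 0.7], "turn": 0, "claw": 0}
    - {"delta_pos": [0, 0, 0], "turn": 0, "claw": 0}

```text
time_s: 5.22
tcp_pos: [0.4977, -0.0145, 0.1176]
ee_rot: [[0.955, -0.298, 0.0], [-0.298, -0.955, -0.0], [0.0, 0.0, -1.0]]
wrist_force: [-1.5, 0.9, 7.6]
gripper_width: 0.007
gripper_force: 3.7
```

Emit:
drive_tool:
  moves:
    - {"delta_pos": [0, 0, -4], "turn": 0, "claw": 0}
    - {"delta_pos": [0, 0, -16], "turn": 0, "claw": 0}
    - {"delta_pos": [0, 0, -16], "turn": 0, "claw": 0}
    - {"delta_pos": [6, 18, 0], "turn": 0, "claw": 0}
    - {"delta_pos": [10, 31, 0], "turn": 0, "claw": 0}
    - {"delta_pos": [10, 31, 0], "turn": 0, "claw": 0}
    - {"delta_pos": [7, 20, 0], "turn": 0, "claw": 0}
    - {"delta_pos": [3, 9, 0], "turn": 0, "claw": 0}
    - {"delta_pos": [0, 0, 6], "turn": 0, "claw": 0}
    - {"delta_pos": [0, 0, 4], "turn": 0, "claw": 0}
    - {"delta_pos": [0, 0, 0], "turn": 0, "claw": 0}

```text
time_s: 6.6
tcp_pos: [0.4992, -0.1286, 0.1424]
ee_rot: [[0.955, -0.297, -0.001], [-0.297, -0.955, 0.0], [-0.001, 0.0, -1.0]]
wrist_force: [0.6, -0.2, -0.7]
gripper_width: 0.006
gripper_force: 0.0
```

```bash
python3 d.py .4995 -.1293 .1305; python3 - <<'E'
from m import *
heads(pts(grab('top','t1.png')),zlo=.112)
E
```

```text
6.6 [ 0.4992 -0.1286  0.1424] F [ 0.62 -0.23 -0.68] w 0.005842776575853736 delta mm [ 0.6  0.6 11.9] z [-1.3e-03  1.0e-04 -1.0e+00]
bar 0 z nan sd nan mean [nan nan nan] rect [0. 0.] [0. 0.] 0.0
disc 0 z nan sd nan mean [nan nan nan] rect [0. 0.] [0. 0.] 0.0
stub 74 z 0.1302 sd 0.0006 mean [ 0.6563 -0.0105  0.1302] rect [656.8 -10.4] [17.7 17.3] 88.5m.py:7: RuntimeWarning: Mean of empty slice.
  print(n,k.sum(),'z %.4f sd %.4f'%(X[:,2].mean(),X[:,2].std()/len(X)**.5),'mean',X.mean(0).round(4),'rect',np.round(r[0],1),np.round(r[1],1),round(r[2],1))
  ret = ret.dtype.type(ret / rcount)
  ret = _var(a, axis=axis, dtype=dtype, out=out, ddof=ddof,
  arrmean = um.true_divide(arrmean, div, out=arrmean,
  ret = ret.dtype.type(ret / rcount)
  ret = um.true_divide(
```

View pics/t1.png

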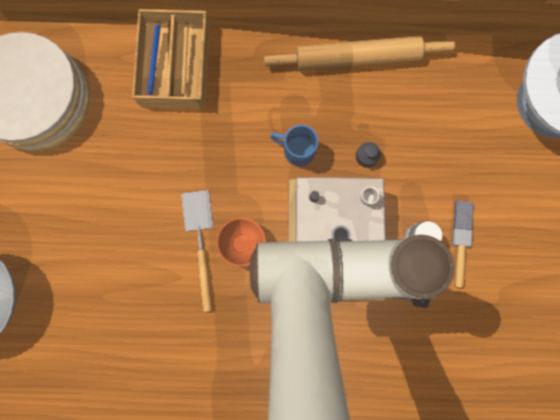

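The arm hides the bar and disc in the top view. The stub at (314,197) and the cup at (370,196) haven't moved. I'll check the bar with the scene camera before touching the disc.

```bash
python3 - <<'E'
from m import *
d=grab('scene','s1.png');P=pts(d);cv2.imwrite('pics/s1c.png',cv2.resize(d['color'][160:340,110:330,::-1],None,fx=3,fy=3,interpolation=cv2.INTER_CUBIC))
k=(np.abs(P[...,0]-.4977)<.03)&(np.abs(P[...,1]+.0138)<.036)&(P[...,2]>.108)&(P[...,2]<.14)
print(k.sum(),np.percentile(P[k][:,2],[5,25,50,75,95]).round(4),P[k].mean(0).round(4))
f=(np.abs(P[...,0]-.57)<.06)&(np.abs(P[...,1]+.04)<.05)&(np.abs(P[...,2]-.1)<.007);print('mould top',np.median(P[f][:,2]))
E
```

```text
196 [0.1111 0.1165 0.1182 0.1194 0.1206] [ 0.5017 -0.017   0.1174]
mould top 0.10088499622760694
```

View pics/s1c.png

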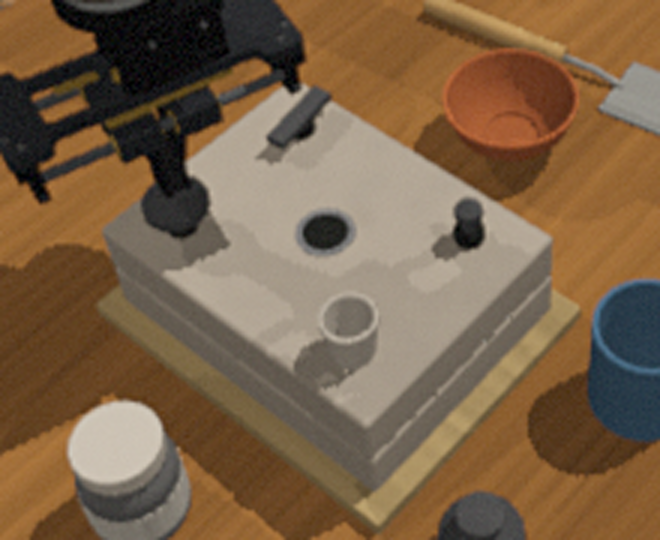

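The crop shows the bar head at (298,118) sitting low on its collar, measured at about 118 mm. The fingertips are over the disc at (175,205). The bar pin is home, so the disc is next.

Emit:
drive_tool:
  moves:
    - {"delta_pos": [0.6, 0.6, 4], "turn": 0, "claw": 0}
    - {"delta_pos": [0, 0, 4], "turn": 0, "claw": 0}
    - {"delta_pos": [0, 0, 1], "turn": 0, "claw": 0}
    - {"delta_pos": [0, 0, 1], "turn": 0, "claw": 0}
    - {"delta_pos": [0, 0, 1], "turn": 0, "claw": 0}
    - {"delta_pos": [0, 0, 1], "turn": 0, "claw": 0}
    - {"delta_pos": [0, 0, 1], "turn": 0, "claw": 0}
    - {"delta_pos": [0, 0, 1], "turn": 0, "claw": 0}

```text
time_s: 7.7
tcp_pos: [0.5, -0.13, 0.1295]
ee_rot: [[0.955, -0.298, 0.0], [-0.298, -0.955, -0.0], [0.0, 0.0, -1.0]]
wrist_force: [-1.4, 0.3, 3.1]
gripper_width: 0.005
gripper_force: 1.7
```

Emit:
drive_tool:
  moves:
    - {"delta_pos": [0, 0, 1], "turn": 0, "claw": 0}
    - {"delta_pos": [0, 0, 1], "turn": 0, "claw": 0}
    - {"delta_pos": [0, 0, 1], "turn": 0, "claw": 0}
    - {"delta_pos": [0, 0, 1], "turn": 0, "claw": 0}
    - {"delta_pos": [0, 0, 1], "turn": 0, "claw": 0}
    - {"delta_pos": [0, 0, 1], "turn": 0, "claw": 0}
    - {"delta_pos": [0, 0, 1], "turn": 0, "claw": 0}
    - {"delta_pos": [0, 0, 1], "turn": 0, "claw": 0}

```text
time_s: 8.7
tcp_pos: [0.4999, -0.13, 0.121]
ee_rot: [[0.955, -0.298, 0.0], [-0.298, -0.955, -0.0], [0.0, 0.0, -1.0]]
wrist_force: [-1.0, 0.2, 3.9]
gripper_width: 0.001
gripper_force: 1.7
```

Emit:
drive_tool:
  moves:
    - {"delta_pos": [0, 0, 1], "turn": 0, "claw": 0}
    - {"delta_pos": [0, 0, 1], "turn": 0, "claw": 0}
    - {"delta_pos": [0, 0, 0.8], "turn": 0, "claw": 0}

```text
time_s: 9.07
tcp_pos: [0.4999, -0.13, 0.1183]
ee_rot: [[0.955, -0.298, 0.0], [-0.298, -0.955, -0.0], [0.0, 0.0, -1.0]]
wrist_force: [-2.5, -0.2, 6.0]
gripper_width: 0.003
gripper_force: 3.0
```

Emit:
drive_tool:
  moves:
    - {"delta_pos": [0, 0, 0.6], "turn": 0, "claw": 0}
    - {"delta_pos": [0, 0, 0], "turn": 0, "claw": 0}

```text
time_s: 9.32
tcp_pos: [0.5, -0.13, 0.1181]
ee_rot: [[0.955, -0.298, 0.0], [-0.298, -0.955, -0.0], [0.0, 0.0, -1.0]]
wrist_force: [-1.4, 0.8, 6.4]
gripper_width: 0.0
gripper_force: 3.2
```

Emit:
drive_tool:
  moves:
    - {"delta_pos": [0, 0, 0.6], "turn": 0, "claw": 0}
    - {"delta_pos": [0, 0, 0], "turn": 0, "claw": 0}

```text
time_s: 9.57
tcp_pos: [0.5, -0.1301, 0.1177]
ee_rot: [[0.955, -0.298, 0.0], [-0.298, -0.955, -0.0], [0.0, 0.0, -1.0]]
wrist_force: [-1.5, 0.8, 8.2]
gripper_width: 0.001
gripper_force: 3.7
```

Emit:
drive_tool:
  moves:
    - {"delta_pos": [0, 0, -4], "turn": 0, "claw": 0}
    - {"delta_pos": [0, 0, -16], "turn": 0, "claw": 0}
    - {"delta_pos": [0, 0, -16], "turn": 0, "claw": 0}
    - {"delta_pos": [12, -17, 0], "turn": 0, "claw": 0}
    - {"delta_pos": [24, -34, 0], "turn": 0, "claw": 0}
    - {"delta_pos": [26, -36, 0], "turn": 0, "claw": 0}
    - {"delta_pos": [26, -36, 0], "turn": 0, "claw": 0}
    - {"delta_pos": [18, -26, 0], "turn": 0, "claw": 0}
    - {"delta_pos": [8, -11.7, 0], "turn": 0, "claw": 0}
    - {"delta_pos": [0, 0, 5], "turn": 0, "claw": 0}
    - {"delta_pos": [0, 0, 3], "turn": 0, "claw": 0}
    - {"delta_pos": [0, 0, 0], "turn": 0, "claw": 0}

```text
time_s: 11.08
tcp_pos: [0.6557, -0.0114, 0.1448]
ee_rot: [[0.954, -0.299, -0.001], [-0.299, -0.954, -0.0], [-0.001, 0.0, -1.0]]
wrist_force: [-0.5, -0.0, -0.2]
gripper_width: 0.007
gripper_force: 0.0
```

```bash
python3 d.py .6567 -.0106 .131; python3 - <<'E'
from m import *
d=grab('scene');P=pts(d)
for n,x,y in (('bar',.4977,-.0138),('disc',.4997,-.1295)):
    k=(np.abs(P[...,0]-x)<.03)&(np.abs(P[...,1]-y)<.036)&(P[...,2]>.108)&(P[...,2]<.14)
    print(n,k.sum(),np.percentile(P[k][:,2],[5,25,50,75,95]).round(4),P[k].mean(0).round(4))
E
```

```text
11.075 [ 0.6557 -0.0114  0.1448] F [-0.54 -0.04 -0.17] w 0.007015637468549937 delta mm [ 0.8 -1.1 13.8] z [-1.e-03 -1.e-04 -1.e+00]
bar 97 [0.1117 0.1165 0.1182 0.1195 0.1207] [ 0.5034 -0.0316  0.1175]
disc 348 [0.1136 0.1174 0.1184 0.1194 0.1208] [ 0.5038 -0.1321  0.1181]
```

Both heads measure about 118 mm, so the bar and disc are home. Now the stub.

Emit:
drive_tool:
  moves:
    - {"delta_pos": [0.6, -0.6, 5], "turn": 0, "claw": 0}
    - {"delta_pos": [0, 0, 4], "turn": 0, "claw": 0}
    - {"delta_pos": [0, 0, 1], "turn": 0, "claw": 0}
    - {"delta_pos": [0, 0, 1], "turn": 0, "claw": 0}
    - {"delta_pos": [0, 0, 1], "turn": 0, "claw": 0}
    - {"delta_pos": [0, 0, 1], "turn": 0, "claw": 0}
    - {"delta_pos": [0, 0, 1], "turn": 0, "claw": 0}
    - {"delta_pos": [0, 0, 1], "turn": 0, "claw": 0}

```text
time_s: 12.12
tcp_pos: [0.6575, -0.0102, 0.1307]
ee_rot: [[0.955, -0.298, 0.001], [-0.298, -0.955, -0.0], [0.001, -0.0, -1.0]]
wrist_force: [-0.9, 0.6, 3.4]
gripper_width: 0.003
gripper_force: 1.7
```

Emit:
drive_tool:
  moves:
    - {"delta_pos": [0, 0, 1], "turn": 0, "claw": 0}
    - {"delta_pos": [0, 0, 1], "turn": 0, "claw": 0}
    - {"delta_pos": [0, 0, 1], "turn": 0, "claw": 0}
    - {"delta_pos": [0, 0, 1], "turn": 0, "claw": 0}
    - {"delta_pos": [0, 0, 1], "turn": 0, "claw": 0}
    - {"delta_pos": [0, 0, 1], "turn": 0, "claw": 0}
    - {"delta_pos": [0, 0, 1], "turn": 0, "claw": 0}
    - {"delta_pos": [0, 0, 1], "turn": 0, "claw": 0}

```text
time_s: 13.12
tcp_pos: [0.6575, -0.0102, 0.122]
ee_rot: [[0.954, -0.298, 0.0], [-0.298, -0.954, 0.0], [0.0, -0.0, -1.0]]
wrist_force: [-1.2, 0.1, 2.6]
gripper_width: 0.003
gripper_force: 1.7
```

Emit:
drive_tool:
  moves:
    - {"delta_pos": [0, 0, 1], "turn": 0, "claw": 0}
    - {"delta_pos": [0, 0, 1], "turn": 0, "claw": 0}
    - {"delta_pos": [0, 0, 1], "turn": 0, "claw": 0}
    - {"delta_pos": [0, 0, 0.8], "turn": 0, "claw": 0}

```text
time_s: 13.62
tcp_pos: [0.6575, -0.0102, 0.1184]
ee_rot: [[0.955, -0.298, 0.0], [-0.298, -0.955, -0.0], [0.0, -0.0, -1.0]]
wrist_force: [-1.3, 1.2, 6.0]
gripper_width: 0.008
gripper_force: 2.9
```

Emit:
drive_tool:
  moves:
    - {"delta_pos": [0, 0, 0.6], "turn": 0, "claw": 0}
    - {"delta_pos": [0, 0, 0], "turn": 0, "claw": 0}

```text
time_s: 13.88
tcp_pos: [0.6575, -0.0102, 0.1183]
ee_rot: [[0.955, -0.298, 0.0], [-0.298, -0.955, -0.0], [0.0, 0.0, -1.0]]
wrist_force: [-1.3, 0.8, 5.8]
gripper_width: 0.004
gripper_force: 3.0
```

Emit:
drive_tool:
  moves:
    - {"delta_pos": [0, 0, 0.7], "turn": 0, "claw": 0}
    - {"delta_pos": [0, 0, 0], "turn": 0, "claw": 0}

```text
time_s: 14.12
tcp_pos: [0.6575, -0.0102, 0.1179]
ee_rot: [[0.955, -0.298, 0.001], [-0.298, -0.955, -0.0], [0.001, -0.0, -1.0]]
wrist_force: [-2.2, 1.1, 6.7]
gripper_width: 0.007
gripper_force: 3.5
```

Emit:
drive_tool:
  moves:
    - {"delta_pos": [0, 0, -4], "turn": 0, "claw": 0}
    - {"delta_pos": [0, 0, -20], "turn": 0, "claw": 0}
    - {"delta_pos": [0, 0, -40], "turn": 0, "claw": 0}
    - {"delta_pos": [0, 0, -40], "turn": 0, "claw": 0}
    - {"delta_pos": [-20, -20, -20], "turn": 0, "claw": 0}
    - {"delta_pos": [-40, -40, 0], "turn": 0, "claw": 0}
    - {"delta_pos": [-43, -43, 0], "turn": 0, "claw": 0}
    - {"delta_pos": [-43, -43, 0], "turn": 0, "claw": 0}
    - {"delta_pos": [-43, -43, 0], "turn": 0, "claw": 0}
    - {"delta_pos": [-43, -43, 0], "turn": 0, "claw": 0}
    - {"delta_pos": [-40, -40, 0], "turn": 0, "claw": 0}
    - {"delta_pos": [-20, -20, 0], "turn": 0, "claw": 0}

```text
time_s: 15.62
tcp_pos: [0.4639, 0.3576, 0.2399]
ee_rot: [[0.955, -0.296, -0.001], [-0.296, -0.955, -0.001], [-0.001, 0.001, -1.0]]
wrist_force: [-0.1, 0.3, -0.1]
gripper_width: 0.001
gripper_force: 0.0
```

Emit:
drive_tool:
  moves:
    - {"delta_pos": [0, 0, 0], "turn": 0, "claw": 0}
    - {"delta_pos": [0, 0, 0], "turn": 0, "claw": 0}

```text
time_s: 15.88
tcp_pos: [0.4657, 0.355, 0.2403]
ee_rot: [[0.954, -0.299, -0.001], [-0.299, -0.954, -0.001], [-0.001, 0.001, -1.0]]
wrist_force: [-0.3, -0.5, 0.1]
gripper_width: 0.004
gripper_force: 0.0
```

```bash
python3 - <<'E'
from m import *
P=pts(grab('top','t2.png'));heads(P,zlo=.112)
for n,(v0,v1,u0,u1,zz) in dict(cup=(185,208,358,383,.115),jar=(215,260,405,445,.03)).items():
    X=P[v0:v1,u0:u1].reshape(-1,3);X=X[(X[:,2]>zz)&(X[:,2]<.2)];print(n,X.mean(0).round(3))
E
```

```text
bar 224 z 0.1187 sd 0.0001 mean [ 0.4972 -0.0138  0.1187] rect [496. -14.] [19.2 60.4] 7.6
disc 387 z 0.1187 sd 0.0001 mean [ 0.4994 -0.1293  0.1187] rect [ 499.  -129.1] [43.4 45.9] 1.4
stub 72 z 0.1180 sd 0.0002 mean [ 0.6565 -0.01    0.118 ] rect [657.2 -10.3] [18.8 19. ] 73.1
cup [ 0.661 -0.128  0.131]
jar [ 0.582 -0.255  0.076]
```

View pics/t2.png

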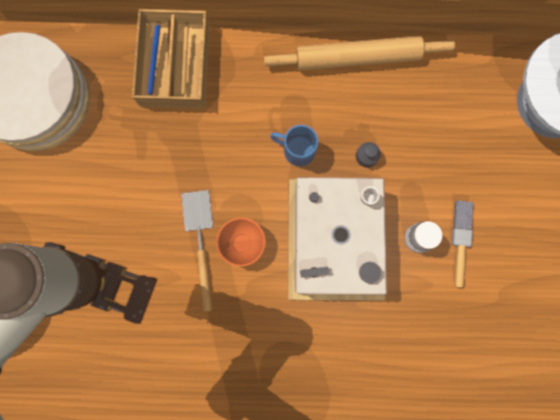

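All three heads, at (315,272), (371,272) and (314,197), measure about 118 mm once the camera's +0.7 mm offset is allowed for. The cup at (370,196) and the other objects haven't moved, and the arm is clear of everything.

```bash
python3 -c "
from station import ticket;print(ticket.finish_job())"
```

```text
the job is handed in; nothing more can be done
None
```

The three pins are home on their collars, pushed in the order bar, broad, narrow with at most about 8 N read at the wrist; nothing else was moved, and the job was handed in at about 16 s.

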